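Feel for the nut lost in the crumb box

TASK

A loose steel hexagon nut has been swept into the steel crumb box and lies out of sight under one of its two side lips. First take the pastry brush off the box and lay it flat on the worktop; then feel under the lips for the nut (the three round bolt heads there are fixed), take it out and put it in the white ramekin. Leave the pastries and the sugar shaker where they are.

Things in the scene. Friction and masses are not known exactly. Their poses are not given: they have to be found in the camera images.
- crumb_box: Crumb box of plain sheet steel, fixed to the worktop, 196 (x) x 216 (y) x 76 mm high; inside 190 x 210 mm, walls 3 mm. Origin at the centre of its underside, z up. A flat lip overhangs the inside along each side wall (+y and -y); the mouth between the lips is 130 mm wide in y. The x ends are full height only beside the lips; between them they are sills 25 mm high.
- box_floor (a point): Centre of the crumb box's inner floor, 4 mm above the worktop; axes as the box's. Four corners lie under the lips, at about x = +-38, y = +-87 mm from here (within 6 mm in x, 3 mm in y). Three hold a fixed round bolt head (18 mm diameter, narrowing to 12 mm at the top, 13.5 mm high), the fourth the one loose nut. Which one differs each time and is not reported.
- lip_left (a point): Middle of the inner edge of the +y lip, on its top, 76 mm above the worktop. The lip is 3 mm thick, reaches 40 mm in from the side wall over the whole length, and its inner edge has a 3 mm thick hem that hangs down 10 mm (62 mm clear over the floor). A tool tilted about 45 degrees, fingertips towards the side wall, jaws closing along the box's x, slides in diagonally under it.
- lip_right (a point): The same for the -y lip. The hidden loose nut, under one of the lips: plain steel, hexagonal, 28 mm across flats, 32 mm across corners, 22 mm high, standing flat at any yaw, 0.07 to 0.12 kg, free to slide. Told from a bolt head by touch: 28 to 32 mm between the fingers against 12 to 18 mm, and it gives way.
- brush_mid (a point): Pastry brush, 205 mm long (along its y axis), at the start lying across the mouth on both lips of the crumb box (underside 76 mm above the worktop). This point is the middle of its length and half-way up (6 mm above its underside, 12 mm thick). The wooden handle, 22 mm wide (x), runs from y = -28 mm to y = +102 mm; the bristle end, 34 mm wide, from y = -28 to y = -102 mm. 0.06 kg.
- brush: The same pastry brush; origin under the middle of its length, on its underside. Bare worktop to lay it on: the strip along the front edge between the crumb box and the ramekin, x = 0.39 to 0.46, y = -0.21 to 0 m. Behind that strip stands a round timer (72 mm, 54 mm high, at x 0.51, y -0.12); behind the box, from x = 0.59 m, baskets and heaps of pastry up to 0.3 m high.
- dish: White ramekin, fixed where it stands (non-slip foot), 82 mm outside diameter, 48 mm high, about 54 mm clear inside, inner floor 6 mm up. Origin at the centre of its underside, z up.
- dish_rim (a point): Centre of the ramekin's mouth, level with its rim, 48 mm above the worktop.
- muffin: Chocolate muffin, 93 mm diameter, 100 mm high, standing beside the ramekin; not to be disturbed. Origin at the centre of its underside.
- brownie: Brownie, 59 x 76 x 36 mm, by the ramekin; not to be disturbed. Origin at the centre of its underside.
- shaker: White sugar shaker, 67 mm diameter, 114 mm high, behind on the left; not to be disturbed. Origin at the centre of its underside.
- croissant: Almond croissant, 82 x 134 x 48 mm, on the left; not to be disturbed. Origin at the centre of its underside.
- muffin_left: Chocolate muffin, 95 mm diameter, 97 mm high, far left; not to be disturbed. Origin at the centre of its underside.

How it is judged:
By the outcome, as a careful person would: the job done as asked, in the order asked, and still so for the second after the job is handed in, with the robot touching nothing.
It also fails if it takes over 72 s, if anything falls off the work surface, if the arm or the gripper's body presses on something with over 40 N, if the wrist force passes 120 N, or if a joint passes its speed limit or range.

ROBOT

A 6-joint arm with a two-finger parallel gripper is mounted at the origin on a cart in front of the work surface, level with it; the furniture and walls round the work are solid. World frame = base frame: x ahead of the robot, y to its left, z up, the work surface at z = 0. Lengths are in mm, angles in rad, forces in N, time in s.
With the tool pointing down it reaches from about 400 to 825 mm from the base axis. Payload 7 kg.
Tool frame: the origin (TCP) lies midway between the tips of the shut fingers; the grasp point (between the pads) lies 19 mm behind it; y points along the fingers, z is the direction in which the jaws open and shut, and the axes are right-handed (so a half turn about y gives the same grasp; the last joint's range is limited). The gripper opens to 88 mm and grips with 3 to 60 N. Pads are 19 mm wide; open, the fingers measure 130 mm over their backs; the gripper's body (78 mm by 193 mm) begins 47 mm behind the grasp point.
Start: joints at [1.39, 0.359, 0.012, 0, -1.224, -0.288], TCP at [304.98, 602.148, 226.561] pointing down, gripper open.
Joint ranges: [-3.07, 3.07], [-1.43, 2.12], [-1.02, 1.25], [-3.03, 1.67], [-3.05, -0], [-3.03, 3.03]. Speed limits (rad/s): [2.39, 2.39, 3.01, 3.14, 3.14, 3.14].

INTERFACE

Orientations are given as [roll, pitch, yaw] about the fixed x, y, z axes, in that order (R = Rz(yaw) Ry(pitch) Rx(roll)).
In Python, from plant import get_state, grab_frame, sign_off, silhouettes, tip_of gives the robot as it stands.
- The arm moves only by the tool jog_arm, never from a script. Its argument "rows" is a list of rows, each a list of 3 entries, a list of its own where there are three numbers: the opening, from -1 (shut) to 1 (fully open), then the shift along the tool's x, y, z in cm, then the turn, a rotation vector about the tool's x, y, z in degrees. In form: [[claw, [tx, ty, tz], [wx, wy, wz]], ...]. A call has 1 to 20 rows; each row shifts and turns the commanded pose from where the row before left it, along the tool's axes as they then stand; what a row does not reach is not made up. A row lasts 1/8 s, in which the tool goes at most 62.5 mm and 10.7 degrees, less where a joint would pass 70% of its speed; a pose out of reach is approached as far as the arm can. A call is refused whole if a number of a shift passes 6.25 or a number of a turn 10.7, either way. A call with a gripper value outside its range is refused whole. The fingers move at their own pace and stop on an object; "squeeze" is the grip in N (left out, the last holds). Time passes only in rows, so rows that do not move let the fingers close. It gives the time, the measured TCP pose, the force and the opening at its end, in the units of the state.
- get_state(): the state, without advancing time (a new reading comes with each control period).
- grab_frame(name): name is "side" or "top" or "wrist"; returns a dict with "frame" (400x640x3 uint8, red, green, blue), "fx", "fy", "cx", "cy" (pixels), "world_from_camera" (4x4, takes a point from camera to world coordinates); the wrist camera has in their place "hand_eye" (4x4, takes a point from camera to tool coordinates, whose origin is the TCP and whose axes are the tool frame's). Camera axes: x right, y down, z forward; pixel columns grow to the right and rows downward; lengths in mm; the calibration is good to about 2 mm. A picture is of the moment at which its call begins: read the wrist's pose just before it. There is no depth.
- sign_off(): hands the job in, once; it reports no verdict.
Trained networks look in a picture, given as the dict that the camera call returned (one of the last four; its "shot" number tells which), for a name from the list of things; names that differ only in an ending like _2 or _b are one class to them, and where a whole thing is asked for, a point or a joint stands for the part that bears it (a point fixed in the world has none). Each returns a list of dicts, best first, with "conf" (0 to 1); they miss things now and then, are a little off and sometimes report something else, mostly with a low value. They report only what shows in the picture. A call takes as long as a camera call.
- silhouettes(label, picture): "pixels" (400x640 bool, what is visible of it) and "bbox" ([left, top, width, height] in pixels, round what is visible of it).
- tip_of(label, picture): "at" ([column, row] in pixels: a listed point, or the origin of a listed thing).
The state is a dict: "t": time; "q": joint angles; "qd": joint speeds; "joint_torque": joint torques, N m; "tool_pos": TCP position; "eef_rot": TCP orientation; "contact_force": force on the tool from outside, world axes, zero at the start; "moment": the same for the moment, N m; "gripper_width": finger opening in mm.
Only numpy, scipy, OpenCV 4.12 (cv2) and the standard library are available. Lean on these libraries where they do the work, as an engineer would, in place of code of your own. Each camera call takes 0.05 s, during which the arm holds its last target.

## Working session

There is one attempt and no reset: what is moved stays moved. The work goes in short steps, Python scripts to look and compute and a tool call to move; the robot and the scene stay as the last step left them, time stands still between calls to the robot, and variables do not carry over. Pictures are saved under pics/ and viewed, and the job is handed in when it is done.

Besides the shell and the picture viewer there is one more tool, called after "Request:" as a command line: name --argument value ..., lists and objects as JSON in quotes. jog_arm: Moves the arm, as the interface text tells. Its arguments: {"type":"object","properties":{"rows":{"type":"array","items":{"type":"array"}},"squeeze":{"type":"number"}},"required":["rows"]}

```bash
ls; mkdir -p pics
python3 - <<'E'
from plant import *
import cv2,json
s=get_state();print(s)
for n in ["side","top"]:
    f=grab_frame(n);cv2.imwrite(f"pics/{n}0.png",f["frame"][:,:,::-1]);print(n,f["fx"],f["cx"],f["cy"],f["world_from_camera"])
    for l in ["crumb_box","box_floor","lip_left","lip_right","brush_mid","brush","dish","dish_rim","muffin","brownie","shaker","croissant","muffin_left"]:
        r=tip_of(l,f)
        print(l,[(x["at"],round(x["conf"],2)) for x in r[:2]])
print(get_state()["t"])
E
```

```text
pics
{'t': 0.0, 'q': array([ 1.39008341e+00,  3.59416471e-01,  1.10792213e-02, -3.66302707e-04,
       -1.22408460e+00, -2.88061929e-01]), 'qd': array([-0.00026813,  0.00159378, -0.00081105,  0.00017763,  0.00095294,
        0.00068603]), 'joint_torque': array([ 6.50367638e-04, -5.82714164e+01,  2.93042511e+01,  6.99714705e+00,
        6.67290558e-03, -1.60158006e-04]), 'tool_pos': array([304.78378956, 601.73775883, 225.60949636]), 'eef_rot': array([-1.56913995e+00,  1.31691482e-04,  2.67269317e+00]), 'contact_force': array([-0.05128844, -0.03414144,  0.11676412]), 'moment': array([ 0.06989855,  0.07983375, -0.01692527]), 'gripper_width': 87.44174883071479}
side 415.0497268338758 325.87393829002133 200.31751347941045 [[ 8.04898041e-01  4.95515356e-01 -3.26502182e-01  1.00197016e+03]
 [ 5.93210007e-01 -6.86275574e-01  4.20865447e-01 -6.01610232e+02]
 [-1.55251806e-02 -5.32438136e-01 -8.46326533e-01  1.37811683e+03]
 [ 0.00000000e+00  0.00000000e+00  0.00000000e+00  1.00000000e+00]]
crumb_box [([346.0, 193.0], 0.59)]
box_floor [([350.2, 186.6], 0.66)]
lip_left [([359.7, 169.5], 0.74)]

[... 565 characters left out ...]
66e+01]
 [ 5.38937944e-03 -2.01164151e-01 -9.79542719e-01  1.56614929e+03]
 [ 0.00000000e+00  0.00000000e+00  0.00000000e+00  1.00000000e+00]]
crumb_box [([288.0, 206.5], 0.74)]
box_floor [([433.9, 223.2], 0.6), ([286.9, 201.8], 0.58)]
lip_left [([269.1, 194.7], 0.6)]
lip_right [([301.5, 208.3], 0.73)]
brush_mid [([281.4, 206.9], 0.92)]
brush [([284.8, 209.9], 0.54)]
dish [([402.6, 220.7], 0.67)]
dish_rim [([402.6, 217.4], 0.9), ([285.5, 206.7], 0.72)]
muffin [([433.6, 223.6], 0.61), ([470.1, 216.7], 0.53)]
brownie [([468.6, 217.2], 0.71), ([406.0, 218.6], 0.21)]
shaker [([220.9, 192.2], 0.55), ([282.8, 208.7], 0.2)]
croissant [([199.7, 222.0], 0.59)]
muffin_left [([169.2, 232.8], 0.69)]
1.4
```

Run:
```python
import cv2
a=cv2.imread("pics/side0.png");cv2.imwrite("pics/side0c.png",cv2.resize(a[80:360,170:450],None,fx=2.1,fy=2.1,interpolation=cv2.INTER_CUBIC))
a=cv2.imread("pics/top0.png");cv2.imwrite("pics/top0c.png",cv2.resize(a[120:290,150:520],None,fx=2.1,fy=2.1,interpolation=cv2.INTER_CUBIC))
```

```text
(no output)
```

View pics/side0.png

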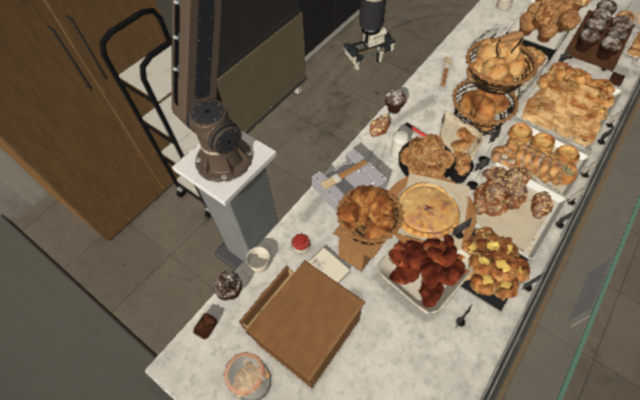

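View pics/top0.png

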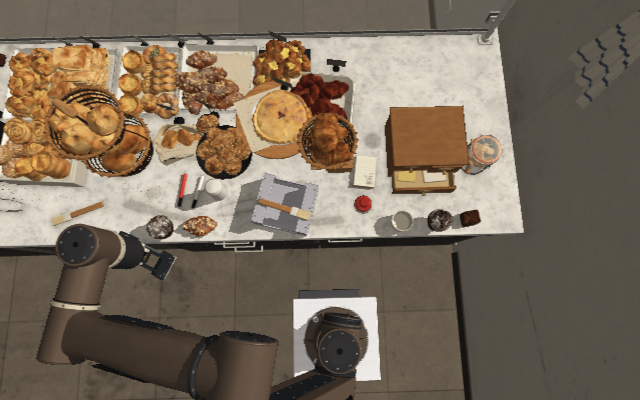

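```bash
ls pics
```

```text
side0.png
side0c.png
top0.png
top0c.png
```

View pics/side0c.png

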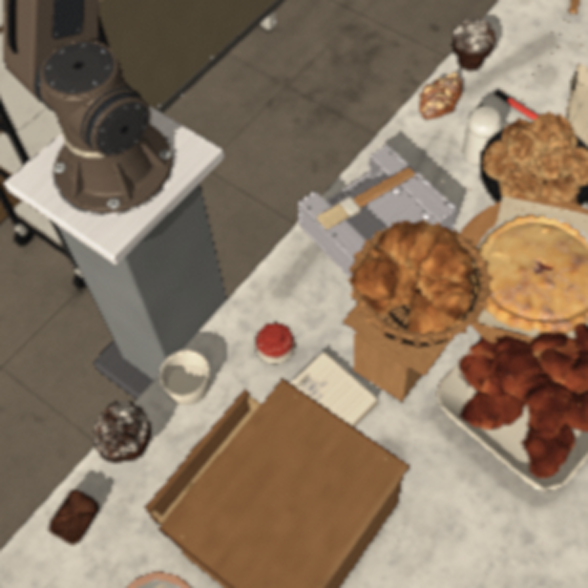

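View pics/top0c.png

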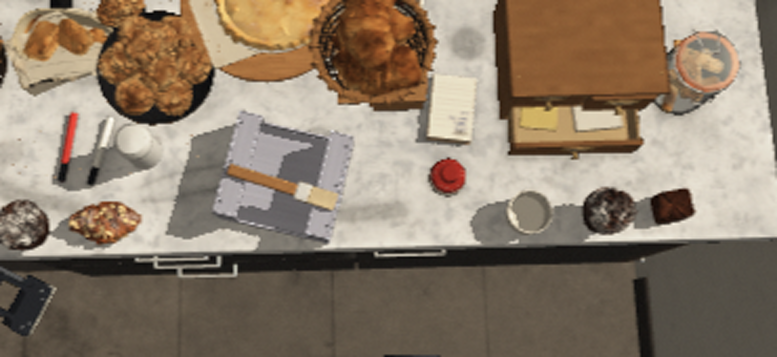

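```bash
cat > h.py <<'E'
import numpy as np, cv2
from scipy.spatial.transform import Rotation as Ro
from plant import *
def pose(s=None):
    s=s or get_state(); T=np.eye(4); T[:3,:3]=Ro.from_euler('xyz',s['eef_rot']).as_matrix(); T[:3,3]=s['tool_pos']; return T
def camT(f,T=None):
    return f["world_from_camera"] if "world_from_camera" in f else T@np.array(f["hand_eye"])
def back(f,px,z,T=None):
    W=np.array(camT(f,T)); d=W[:3,:3]@np.array([(px[0]-f["cx"])/f["fx"],(px[1]-f["cy"])/f["fy"],1]); o=W[:3,3]
    return o+d*(z-o[2])/d[2]
def proj(f,P,T=None):
    W=np.linalg.inv(np.array(camT(f,T))); P=np.atleast_2d(P); c=P@W[:3,:3].T+W[:3,3]
    return np.c_[c[:,0]/c[:,2]*f["fx"]+f["cx"],c[:,1]/c[:,2]*f["fy"]+f["cy"]]
def down(yaw): # tool down; tool z (jaw) direction = (-sin yaw, cos yaw)
    return Ro.from_euler('xyz',[-np.pi/2,0,yaw]).as_matrix()
def mk(R,p):
    T=np.eye(4);T[:3,:3]=R;T[:3,3]=p;return T
def plan(T0,T1,n=None,vmax=60,wmax=10.2):
    d=T0[:3,:3].T@(T1[:3,3]-T0[:3,3]); rv=Ro.from_matrix(T0[:3,:3].T@T1[:3,:3]).as_rotvec(degrees=True)
    return d,rv
def st():
    s=get_state();print('t',round(s['t'],3),'pos',s['tool_pos'].round(1),'rot',s['eef_rot'].round(4),'F',s['contact_force'].round(1),'w',round(s['gripper_width'],1),'q',s['q'].round(2));return s
def straight(T0,T1,n):
    """n rows: shift with simultaneous constant rotation, linear path in world"""
    from scipy.spatial.transform import Slerp
    rv=(Ro.from_matrix(T0[:3,:3].T@T1[:3,:3])).as_rotvec()
    out=[];Rp=T0[:3,:3];
    for i in range(n):
        dp=(T1[:3,3]-T0[:3,3])/n
        out.append([ (Rp.T@dp/10).round(2).tolist(), np.degrees(rv/n).round(2).tolist()])
        Rp=Rp@Ro.from_rotvec(rv/n).as_matrix()
    return out
E
python3 - <<'E'
from h import *
f=grab_frame("top"); np.save('x',0)
g=grab_frame("side")
Z={"crumb_box":0,"box_floor":4,"lip_left":76,"lip_right":76,"brush_mid":82,"dish_rim":48,"muffin":0,"brownie":0,"shaker":0,"croissant":0,"dish":0}
A={"side":dict(lip_left=[359.7,169.5],lip_right=[339.3,183.9],brush_mid=[343.1,171.7],dish_rim=[258.1,257.7],muffin=[231.1,291.6],brownie=[206.6,324.5],crumb_box=[346,193],shaker=[394.7,154.7],croissant=[376.8,128.6]),
"top":dict(lip_left=[269.1,194.7],lip_right=[301.5,208.3],brush_mid=[281.4,206.9],dish_rim=[402.6,217.4],muffin=[433.6,223.6],brownie=[468.6,217.2],crumb_box=[288,206.5],shaker=[220.9,192.2],croissant=[199.7,222])}
for n,c in (("side",g),("top",f)):
    for k,v in A[n].items(): print(n,k,back(c,v,Z[k]).round(0))
r=silhouettes("crumb_box",f)[0]; m=r["pixels"].astype(np.uint8); print(r["conf"],r["bbox"])
r=silhouettes("brush",f)[0]; mb=r["pixels"].astype(np.uint8); print(r["conf"],r["bbox"])
im=f["frame"][:,:,::-1].copy(); im[m>0]=im[m>0]//2+[0,0,120]; im[mb>0]=[0,255,0]
cv2.imwrite("pics/seg0.png",cv2.resize(im[150:260,220:350],None,fx=5,fy=5,interpolation=cv2.INTER_NEAREST))
print(cv2.minAreaRect(np.argwhere(mb)[:,::-1].astype(np.float32)))
for p in ([231,171],[314,207]): pass
s=st()
w=grab_frame("wrist"); print(np.array(w["hand_eye"]).round(3),w["fx"],w["cx"],w["cy"])
E
```

```text
side lip_left [522. 237.  76.]
side lip_right [497. 135.  76.]
side brush_mid [478. 187.  82.]
side dish_rim [ 437. -269.   48.]
side muffin [ 426. -409.    0.]
side brownie [ 438. -540.    0.]
side crumb_box [515. 158.   0.]
side shaker [570. 435.   0.]
side croissant [431. 514.   0.]
top lip_left [541. 237.  76.]
top lip_right [485. 114.  76.]
top brush_mid [491. 190.  82.]
top dish_rim [ 444. -275.   48.]
top muffin [ 424. -407.    0.]
top brownie [ 446. -549.    0.]
top crumb_box [508. 170.   0.]
top shaker [573. 440.   0.]
top croissant [454. 521.   0.]
0.7 [249.2, 171.9, 68.7, 68.6]
0.89 [262.1, 199.2, 48.6, 24.7]
((284.234619140625, 208.97308349609375), (53.93906784057617, 9.998459815979004), 15.255118370056152)
t 1.6 pos [305.  602.1 226.6] rot [-1.5708 -0.      2.6728] F [-0.2  0.5 -0.2] w 87.6 q [ 1.39  0.36  0.01 -0.   -1.22 -0.29]
[[ 0.00000e+00  9.64000e-01  2.66000e-01 -7.25440e+01]
 [-1.00000e-03 -2.66000e-01  9.64000e-01 -1.56954e+02]
 [ 1.00000e+00 -0.00000e+00  1.00000e-03  6.48000e-01]
 [ 0.00000e+00  0.00000e+00  0.00000e+00  1.00000e+00]] 277.2394552752079 317.8696405240592 205.67971900331887
```

View pics/seg0.png

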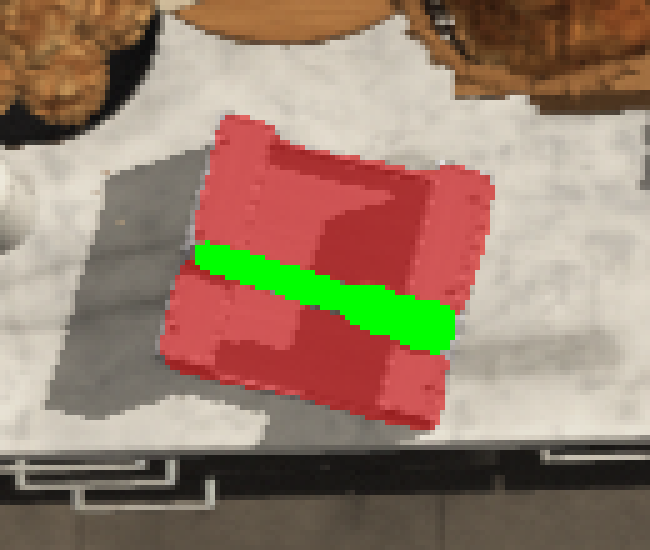

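Run:
```python
from h import *
f=grab_frame("top")
c=[back(f,p,76) for p in ([265,173],[318.6,186],[307.4,236],[252.6,222])]
for x in c: print(x.round(0))
print(np.mean(c,0).round(0))
v=c[0]-c[3]+c[1]-c[2];print(np.degrees(np.arctan2(v[1],v[0])));v=c[0]-c[1]+c[3]-c[2];print(np.degrees(np.arctan2(-v[0],v[1])))
s=st()
T1=mk(down(np.radians(76)),[480,190,230])
for r in straight(pose(s),T1,10): print(r)
```

```text
[627. 253.  76.]
[570.  46.  76.]
[378.  93.  76.]
[437. 299.  76.]
[503. 173.  76.]
-13.706242572303847
-15.61855026125136
t 1.7 pos [305.  602.1 226.6] rot [-1.5708 -0.      2.6728] F [-0.5  1.4  0.6] w 88.0 q [ 1.39  0.36  0.01 -0.   -1.22 -0.29]
[[-3.42, -0.03, 2.89], [0.0, 7.71, 0.0]]
[[-3.78, -0.03, 2.4], [0.0, 7.71, 0.0]]
[[-4.07, -0.03, 1.87], [0.0, 7.71, 0.0]]
[[-4.28, -0.03, 1.31], [0.0, 7.71, 0.0]]
[[-4.42, -0.03, 0.72], [0.0, 7.71, 0.0]]
[[-4.48, -0.03, 0.12], [0.0, 7.71, 0.0]]
[[-4.45, -0.03, -0.48], [0.0, 7.71, 0.0]]
[[-4.35, -0.03, -1.07], [0.0, 7.71, 0.0]]
[[-4.16, -0.03, -1.65], [0.0, 7.71, 0.0]]
[[-3.9, -0.03, -2.19], [0.0, 7.71, 0.0]]
```

Request:
jog_arm --rows '[[1,[-3.4,0,2.9],[0,7.7,0]],[1,[-3.8,0,2.4],[0,7.7,0]],[1,[-4.1,0,1.9],[0,7.7,0]],[1,[-4.3,0,1.3],[0,7.7,0]],[1,[-4.4,0,0.7],[0,7.7,0]],[1,[-4.5,0,0.1],[0,7.7,0]],[1,[-4.5,0,-0.5],[0,7.7,0]],[1,[-4.3,0,-1.1],[0,7.7,0]],[1,[-4.2,0,-1.6],[0,7.7,0]],[1,[-3.9,0,-2.2],[0,7.7,0]],[1,[0,0,0],[0,0,0]]]'

```text
t: 3.08
tool_pos: [481.7, 187.2, 226.8]
eef_rot: [-1.571, -0.0, 1.324]
contact_force: [-0.1, 0.7, 0.5]
gripper_width: 87.4
```

Run:
```python
from h import *
s=st();T=pose(s)
w=grab_frame("wrist");cv2.imwrite("pics/w1.png",w["frame"][:,:,::-1])
for l,z in [("brush_mid",82),("lip_left",76),("lip_right",76),("box_floor",4)]:
    for r in tip_of(l,w)[:2]: print(l,r["at"],round(r["conf"],2),back(w,r["at"],z,T).round(1))
c=np.array([502,173,0]);R=Ro.from_euler('z',-14.5,degrees=True).as_matrix()
P=[[sx*98,sy*y,76] for sy in (1,-1) for y in (108,65) for sx in (1,-1)]
p=proj(w,np.array(P)@R.T+c,T);im=w["frame"][:,:,::-1].copy()
for a in p: cv2.circle(im,tuple(int(v) for v in a),2,(0,0,255),-1)
cv2.imwrite("pics/w1o.png",im);print(p.round(0).tolist())
```

```text
t 3.075 pos [481.7 187.2 226.8] rot [-1.5710e+00 -1.0000e-04  1.3241e+00] F [-0.1  0.7  0.5] w 87.4 q [ 0.75  0.1  -0.33  0.   -1.14 -1.  ]
brush_mid [310.6, 193.8] 0.89 [489.6 182.   82. ]
lip_left [290.8, 248.2] 0.88 [530.1 242.5  76. ]
lip_right [287.3, 135.2] 0.67 [498.2 114.6  76. ]
box_floor [293.7, 182.5] 0.83 [514.8 177.6   4. ]
[[220.0, 273.0], [379.0, 274.0], [217.0, 241.0], [381.0, 242.0], [201.0, 84.0], [392.0, 85.0], [206.0, 127.0], [389.0, 129.0]]
```

View pics/w1o.png

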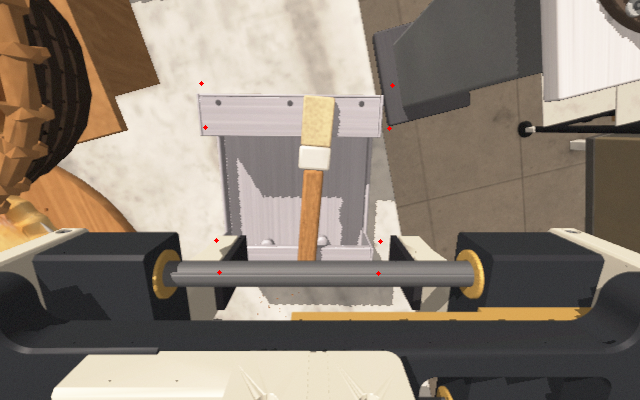

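Run:
```python
from h import *
s=get_state();T=pose(s)
w=grab_frame("wrist")
im=cv2.imread("pics/w1.png");cv2.imwrite("pics/w1c.png",cv2.resize(im[80:280,180:410],None,fx=3.4,fy=2.9,interpolation=cv2.INTER_CUBIC))
pts={}
for n,p in dict(ro1=(199,96),ro2=(381.5,95.5),ri1=(203,136.5),ri2=(380,136.5)).items():
    pts[n]=back(w,p,76,T);print(n,pts[n].round(1))
for p in ((320,97),(300,250),(313,168)): print(p,back(w,p,82,T).round(1))
v=pts['ro2']-pts['ro1'];print(np.degrees(np.arctan2(-v[1],-v[0])),np.linalg.norm(v))
```

```text
ro1 [576.2  58.   76. ]
ro2 [392.2 102.6  76. ]
ri1 [586.3  97.5  76. ]
ri2 [401.2 142.9  76. ]
(320, 97) [454.7  89.4  82. ]
(300, 250) [517.6 248.1  82. ]
(313, 168) [479.2 157.9  82. ]
-13.639877967964813 189.32666711607712
```

View pics/w1c.png

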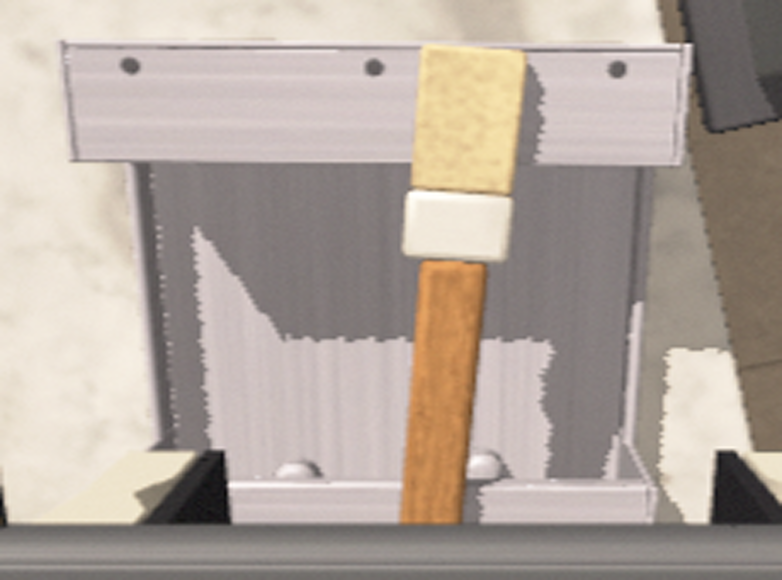

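Run:
```python
from h import *
s=get_state();T=pose(s)
w=grab_frame("wrist")
for a,b in (((313.8,170.3),(307.4,258.5)),((318.5,97),(307.4,258.5))):
    A=back(w,a,88,T);B=back(w,b,88,T);v=B-A;print(A.round(1),B.round(1),np.degrees(np.arctan2(-v[0],v[1])))
f=grab_frame("top")
m=np.load if 0 else silhouettes("brush",f)[0]["pixels"]
pp=np.argwhere(m)[:,::-1].astype(float); W=np.array([back(f,p,84)[:2] for p in pp]); c=W.mean(0);u,sv,vt=np.linalg.svd(W-c);t=(W-c)@vt[0];print(c,vt[0],np.degrees(np.arctan2(-vt[0][0],vt[0][1])),t.min(),t.max(),'mid',c+vt[0]*(t.min()+t.max())/2)
# box outline from side/top segmentation edge at 76
m=silhouettes("brush",w);print([ (r["conf"],r["bbox"]) for r in m[:1]])
pp=np.argwhere(m[0]["pixels"])[:,::-1].astype(float); pp=pp[pp[:,1]<262]; W=np.array([back(w,p,86,T)[:2] for p in pp]); W0=W
c=W.mean(0);u,sv,vt=np.linalg.svd(W-c,full_matrices=False);print(c,np.degrees(np.arctan2(-vt[0][0],vt[0][1])))
```

```text
[478.6 159.7  88. ] [510.8 258.1  88. ] -18.14647546321367
[456.3  89.7  88. ] [510.8 258.1  88. ] -17.947099829259866
[470.99670267 133.74819553] [-0.28554071 -0.95836658] 163.40882778858662 -142.50272927720533 53.90777748551091 mid [483.64543545 176.20141602]
[(0.89, [296.5, 90.5, 35.4, 171.9])]
[480.99354374 158.40243431] -19.07526045228121
```

Run:
```python
from h import *
s=st();
for r in straight(pose(s),mk(down(np.radians(72)),[489,190,78]),4): print(r)
```

```text
t 3.575 pos [481.  190.  226.5] rot [-1.5708  0.      1.33  ] F [ 0.9 -0.4 -0.1] w 87.5 q [ 0.76  0.1  -0.33  0.   -1.14 -1.  ]
[[0.05, 3.71, -0.2], [0.0, 1.05, -0.0]]
[[0.05, 3.71, -0.19], [0.0, 1.05, -0.0]]
[[0.05, 3.71, -0.19], [0.0, 1.05, -0.0]]
[[0.06, 3.71, -0.19], [0.0, 1.05, -0.0]]
```

Request:
jog_arm --rows '[[1,[0,3.7,-0.2],[0,1,0]],[1,[0,3.7,-0.2],[0,1,0]],[1,[0,3.7,-0.2],[0,1,0]],[1,[0,3.7,-0.2],[0,1,0]],[1,[0,0,0],[0,0,0]],[1,[0,0,0],[0,0,0]]]' --squeeze 15

```text
t: 4.32
tool_pos: [489.5, 187.9, 79.7]
eef_rot: [-1.572, -0.001, 1.26]
contact_force: [-0.3, 0.3, -0.0]
gripper_width: 87.3
```

Run:
```python
from h import *
s=st();T=pose(s)
w=grab_frame("wrist");cv2.imwrite("pics/w2.png",w["frame"][:,:,::-1])
```

```text
t 4.325 pos [489.5 187.9  79.7] rot [-1.5717e+00 -6.0000e-04  1.2602e+00] F [-0.3  0.3 -0. ] w 87.3 q [ 0.74  0.26 -0.51  0.   -0.8  -1.05]
```

View pics/w2.png

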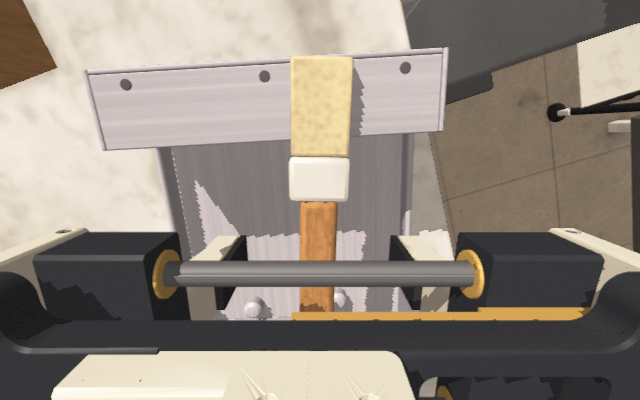

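Request:
jog_arm --rows '[[-1,[0,0.1,0],[0,0,0]],[-1,[0,0,0],[0,0,0]],[-1,[0,0,0],[0,0,0]],[-1,[0,0,0],[0,0,0]],[-1,[0,0,0],[0,0,0]],[-1,[0,0,0],[0,0,0]]]' --squeeze 15

```text
t: 5.12
tool_pos: [488.8, 187.3, 77.5]
eef_rot: [-1.571, 0.0, 1.259]
contact_force: [-0.7, 0.7, 1.0]
gripper_width: 33.3
```

Request:
jog_arm --rows '[[-1,[0,0,0],[0,0,0]],[-1,[0,0,0],[0,0,0]],[-1,[0,0,0],[0,0,0]]]'

```text
t: 5.5
tool_pos: [488.8, 187.4, 77.5]
eef_rot: [-1.571, 0.0, 1.259]
contact_force: [0.4, 0.4, -1.0]
gripper_width: 21.7
```

Run:
```python
from h import *
w=grab_frame("wrist")
T=mk(Ro.from_euler('xyz',[-1.572,-.001,1.26]).as_matrix(),[489.5,187.9,79.7])
e=back(w,(322,57),88,T);print(e, np.linalg.inv(T)@np.r_[e,1])
for p in ((86.5,72),(104.5,150),(447,48),(443,130)): print(back(w,p,76,T))
s=st();T0=pose(s)
T1=T0.copy();T1[2,3]=165
T2=mk(down(np.pi/2),[418,-101,150])
for r in straight(T1,T2,6): print(r)
```

```text
[455.77760628  87.15794871  88.        ] [-106.2200591    -8.40778069    1.2880234     1.        ]
[576.00052914  53.16771333  76.        ]
[587.32566349  92.28450176  76.        ]
[391.80740572 100.47635015  76.        ]
[401.63737195 140.42795864  76.        ]
t 5.55 pos [488.8 187.3  77.5] rot [-1.5707  0.      1.2591] F [-0.1 -0.4 -0.9] w 21.9 q [ 0.74  0.26 -0.51 -0.   -0.8  -1.05]
[[-4.94, 0.25, -0.35], [-0.0, -2.98, -0.0]]
[[-4.95, 0.25, -0.09], [-0.0, -2.98, -0.0]]
[[-4.95, 0.25, 0.16], [-0.0, -2.98, -0.0]]
[[-4.93, 0.25, 0.42], [-0.0, -2.98, -0.0]]
[[-4.9, 0.25, 0.68], [-0.0, -2.98, -0.0]]
[[-4.86, 0.25, 0.93], [-0.0, -2.98, -0.0]]
```

Request:
jog_arm --rows '[[-1,[0,-3,0],[0,0,0]],[-1,[0,-5.7,0],[0,0,0]],[-1,[-4.9,0.2,-0.3],[0,-3,0]],[-1,[-4.9,0.2,-0.1],[0,-3,0]],[-1,[-4.9,0.3,0.2],[0,-3,0]],[-1,[-4.9,0.3,0.4],[0,-3,0]],[-1,[-4.9,0.2,0.7],[0,-3,0]],[-1,[-4.9,0.3,0.9],[0,-3,0]],[-1,[0,0,0],[0,0,0]],[-1,[0,0,0],[0,0,0]]]'

```text
t: 6.8
tool_pos: [418.2, -99.8, 149.7]
eef_rot: [-1.571, -0.0, 1.572]
contact_force: [0.5, -0.3, -0.6]
gripper_width: 21.9
```

Run:
```python
from h import *
s=st();T=pose(s)
w=grab_frame("wrist");cv2.imwrite("pics/w3.png",w["frame"][:,:,::-1])
for r in straight(T,mk(down(np.pi/2),[418,-101,4.0]),4): print(r)
for l,z in [("dish_rim",48),("brush_mid",T[2,3])]:
    for r in tip_of(l,w)[:2]: print(l,r["at"],round(r["conf"],2),back(w,r["at"],z,T).round(1))
```

```text
t 6.8 pos [418.2 -99.8 149.7] rot [-1.5712e+00 -1.0000e-04  1.5718e+00] F [ 0.5 -0.3 -0.6] w 21.9 q [ 0.23  0.02 -0.61 -0.   -0.94 -0.23]
[[-0.03, 3.64, 0.01], [0.01, 0.01, 0.0]]
[[-0.03, 3.64, 0.01], [0.01, 0.01, 0.0]]
[[-0.03, 3.64, 0.01], [0.01, 0.01, 0.0]]
[[-0.03, 3.64, 0.01], [0.01, 0.01, 0.0]]
dish_rim [297.3, 3.0] 0.77 [ 435.4 -270.4   48. ]
brush_mid [319.9, 246.0] 0.93 [ 417.4 -103.6  149.7]
```

View pics/w3.png

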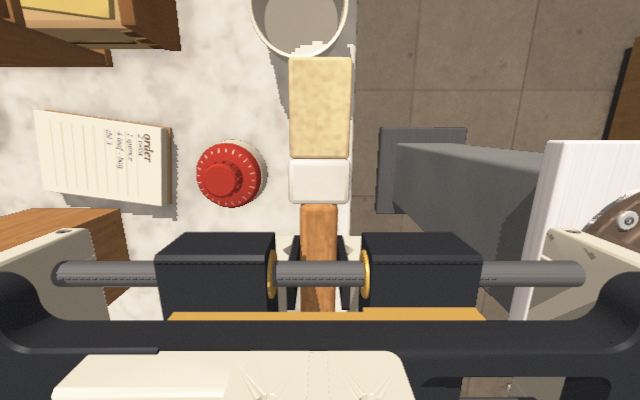

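Request:
jog_arm --rows '[[-1,[0,4,0],[0,0,0]],[-1,[0,4,0],[0,0,0]],[-1,[0,3.8,0],[0,0,0]],[-1,[0,1.7,0],[0,0,0]],[-1,[0,1,0],[0,0,0]],[-1,[0,0,0],[0,0,0]]]'

```text
t: 7.7
tool_pos: [418.2, -99.2, 4.3]
eef_rot: [-1.57, 0.0, 1.574]
contact_force: [-1.3, 0.3, -0.2]
gripper_width: 21.7
```

Request:
jog_arm --rows '[[-1,[-0.1,0.1,0],[0,0,0]],[-1,[0,0.1,0],[0,0,0]],[-1,[0,0,0],[0,0,0]]]'

```text
t: 8.07
tool_pos: [418.4, -100.7, 3.0]
eef_rot: [-1.572, -0.0, 1.573]
contact_force: [0.4, -1.1, -0.4]
gripper_width: 22.1
```

Request:
jog_arm --rows '[[-0.3,[0,0.05,0],[0,0,0]],[-0.2,[0,0,0],[0,0,0]],[-0.1,[0,0,0],[0,0,0]],[-0.1,[0,0,0],[0,0,0]],[-0.1,[0,-2,0],[0,0,0]],[-0.1,[0,-5,0],[0,0,0]],[-0.1,[0,-6,0],[0,0,0]],[-0.1,[0,0,0],[0,0,0]]]'

```text
t: 9.07
tool_pos: [421.1, -100.3, 136.5]
eef_rot: [-1.58, -0.001, 1.574]
contact_force: [0.4, 0.6, -0.8]
gripper_width: 39.4
```

Run:
```python
from h import *
s=st();T=pose(s)
w=grab_frame("wrist");cv2.imwrite("pics/w4.png",w["frame"][:,:,::-1])
for l,z in [("dish_rim",48),("brush_mid",6)]:
    for r in tip_of(l,w)[:2]: print(l,r["at"],round(r["conf"],2),back(w,r["at"],z,T).round(1))
```

```text
t 9.075 pos [ 421.1 -100.3  136.5] rot [-1.5798e+00 -1.1000e-03  1.5740e+00] F [ 0.4  0.6 -0.8] w 39.4 q [ 0.23  0.03 -0.63  0.   -0.9  -0.22]
dish_rim [323.2, 195.5] 0.3 [ 417.6 -114.8   48. ]
brush_mid [320.4, 195.1] 0.96 [ 420.1 -105.3    6. ]
```

View pics/w4.png

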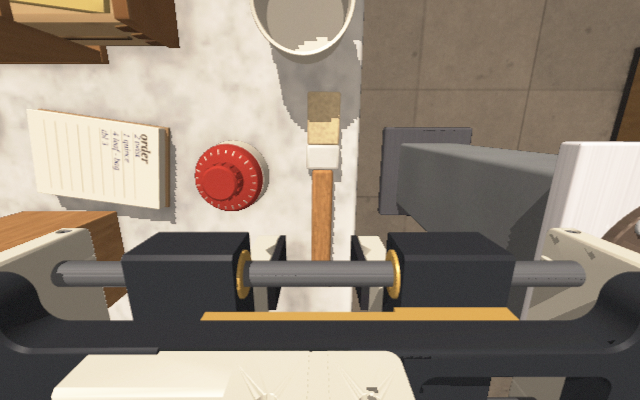

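Run:
```python
from h import *
f=grab_frame("top");g=grab_frame("side")
def tri(a,b):
    A=[];
    o1=f["world_from_camera"][:3,3] if hasattr(f["world_from_camera"],'shape') else np.array(f["world_from_camera"])[:3,3]
    o2=np.array(g["world_from_camera"])[:3,3]
    d1=back(f,a,0)-o1;d2=back(g,b,0)-o2;d1/=np.linalg.norm(d1);d2/=np.linalg.norm(d2)
    M=np.c_[d1,-d2];t=np.linalg.lstsq(M,o2-o1,rcond=None)[0]
    p,q=o1+t[0]*d1,o2+t[1]*d2
    return ((p+q)/2).round(0),np.linalg.norm(p-q).round(1)
print('basket top c',tri((327,138),(370,212)))
print('bag front corner', tri((303.5,166),(338,234)), tri((353,171),(362,268)))
for z in (0,100,200,300): print(z,'basket bottom edge top-view',back(f,(327,166),z).round(0),'left',back(f,(300,140),z).round(0),'bagbottom',back(f,(340,170),z).round(0), 'side lower-left basket',back(g,(340,225),z).round(0))
im=f["frame"][:,:,::-1];cv2.imwrite("pics/top1.png",cv2.resize(im[80:250,220:420],None,fx=4,fy=3.5,interpolation=cv2.INTER_CUBIC))
im=g["frame"][:,:,::-1];cv2.imwrite("pics/side1.png",cv2.resize(im[130:290,290:450],None,fx=3.7,fy=3.7,interpolation=cv2.INTER_CUBIC))
```

```text
basket top c (array([703.,  13., 238.]), np.float64(2.1))
bag front corner (array([631.,  49.,   8.]), np.float64(137.2)) (array([701., -74., -71.]), np.float64(85.1))
0 basket bottom edge top-view [672.   9.   0.] left [787. 118.   0.] bagbottom [654. -43.   0.] side lower-left basket [579.  26.   0.]
100 basket bottom edge top-view [643.  12. 100.] left [750. 114. 100.] bagbottom [625. -37. 100.] side lower-left basket [610. -19. 100.]
200 basket bottom edge top-view [613.  16. 200.] left [713. 110. 200.] bagbottom [597. -30. 200.] side lower-left basket [640. -65. 200.]
300 basket bottom edge top-view [583.  19. 300.] left [675. 106. 300.] bagbottom [568. -24. 300.] side lower-left basket [ 671. -110.  300.]
```

View pics/top1.png

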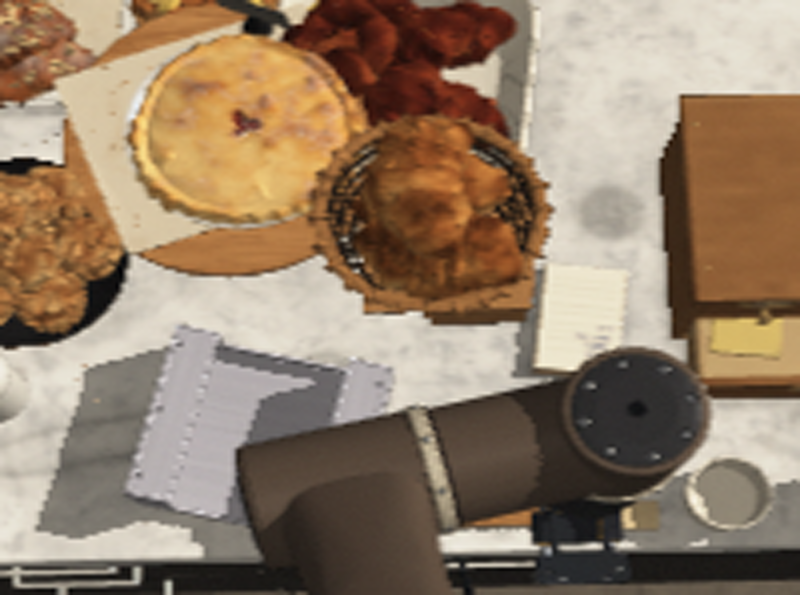

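View pics/side1.png

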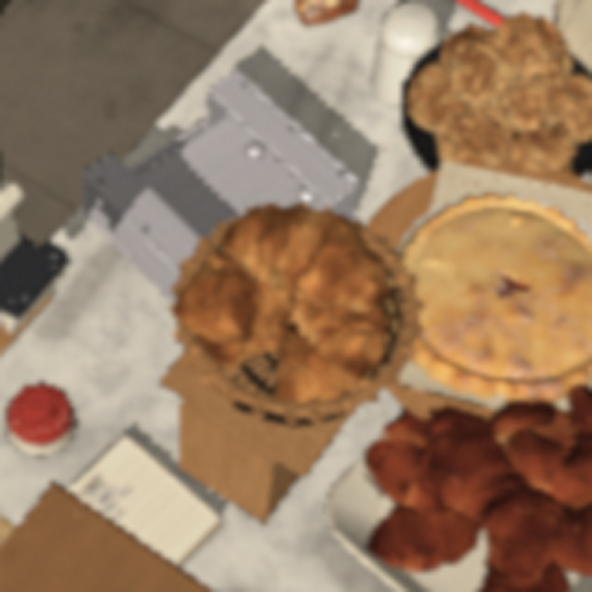

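```bash
cat >> h.py <<'E'
TH=np.radians(-14.45); BC=np.array([511.,180.,0.])
Rb=Ro.from_euler('z',TH).as_matrix()
def b2w(p): return Rb@np.array(p,float)+BC
def tilt(phi_deg,side=-1,extra=0):
    """tool for right lip (side -1): fingertips to -y_box, camera up"""
    if side==-1: return down(TH+np.pi/2)@Ro.from_euler('z',phi_deg,degrees=True).as_matrix()
E
python3 - <<'E'
from h import *
s=st();T=pose(s)
A=mk(down(TH+np.pi/2),b2w([-15,0,150]))
B=mk(tilt(45),b2w([-15,-20,85]))
print(A[:3,3],B[:3,3],B[:3,1])
for r in straight(T,A,6): print(r)
print()
for r in straight(A,B,5): print(r)
E
```

```text
t 9.325 pos [ 417.2 -100.8  131. ] rot [-1.5686e+00  3.0000e-04  1.5730e+00] F [ 0.1  0.5 -0.7] w 39.7 q [ 0.23  0.04 -0.64 -0.   -0.89 -0.22]
[496.47451346 183.74302561 150.        ] [491.48381265 164.37571022  85.        ] [-0.17644792 -0.684738   -0.70710678]
[[4.74, -0.32, -1.33], [-0.02, 2.43, -0.01]]
[[4.79, -0.32, -1.13], [-0.02, 2.43, -0.01]]
[[4.84, -0.32, -0.92], [-0.02, 2.43, -0.01]]
[[4.87, -0.32, -0.72], [-0.02, 2.43, -0.01]]
[[4.9, -0.32, -0.51], [-0.02, 2.43, -0.01]]
[[4.91, -0.32, -0.3], [-0.02, 2.43, -0.01]]

[[-0.4, 1.3, 0.0], [0.0, 0.0, 9.0]]
[[-0.19, 1.35, 0.0], [0.0, 0.0, 9.0]]
[[0.02, 1.36, 0.0], [0.0, 0.0, 9.0]]
[[0.23, 1.34, 0.0], [0.0, 0.0, 9.0]]
[[0.44, 1.29, 0.0], [0.0, 0.0, 9.0]]
```

Request:
jog_arm --rows '[[-0.1,[4.7,-0.4,-1.3],[0,2.4,0]],[-0.1,[4.8,-0.4,-1.1],[0,2.4,0]],[-0.1,[4.8,-0.4,-0.9],[0,2.4,0]],[0.1,[4.9,-0.3,-0.7],[0,2.4,0]],[0.1,[4.9,-0.3,-0.5],[0,2.4,0]],[0.1,[4.9,-0.3,-0.3],[0,2.4,0]],[0.1,[-0.4,1.3,0],[0,0,9]],[0.1,[-0.2,1.3,0],[0,0,9]],[0.1,[0,1.3,0],[0,0,9]],[0.1,[0.2,1.3,0],[0,0,9]],[0.1,[0.4,1.3,0],[0,0,9]],[0.1,[0,0,0],[0,0,0]]]'

```text
t: 10.82
tool_pos: [488.9, 162.8, 84.2]
eef_rot: [-1.563, 0.798, 1.329]
contact_force: [0.3, -0.9, -0.5]
gripper_width: 48.4
```

Run:
```python
from h import *
s=st();T=pose(s)
w=grab_frame("wrist");cv2.imwrite("pics/w5.png",w["frame"][:,:,::-1])
np.savez("w5.npz",T=T)
```

```text
t 10.825 pos [488.9 162.8  84.2] rot [-1.5629  0.7981  1.3288] F [ 0.3 -0.9 -0.5] w 48.4 q [ 0.92  0.63 -0.3   0.29 -1.41 -1.32]
```

View pics/w5.png

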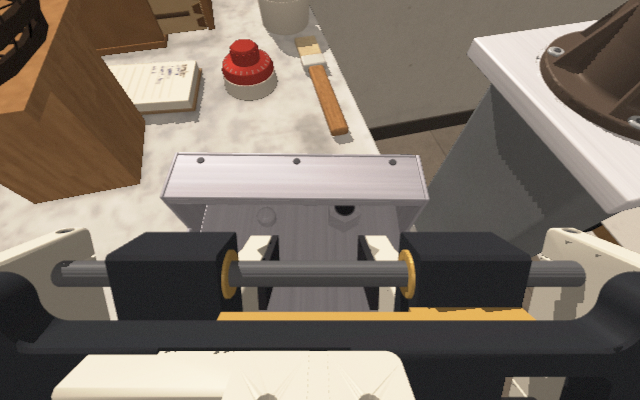

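Run:
```python
from h import *
T=np.load("w5.npz")["T"]
w=grab_frame("wrist");st()
im=cv2.imread("pics/w5.png");cv2.imwrite("pics/w5c.png",cv2.resize(im[140:250,150:440],None,fx=2.7,fy=4,interpolation=cv2.INTER_CUBIC))
inv=lambda P:(Rb.T@(P-BC)).round(1)
for n,p,z in (("nut",(344,209),26),("bolt",(266,212),17.5),("li+",(163.5,198),76),("li-",(428,198),76),("lo+",(178,154),76),("lo-",(421,156),76)):
    P=back(w,p,z,T);print(n,P.round(1),'box',inv(P),'tool',(np.linalg.inv(T)@np.r_[P,1])[:3].round(1))
```

```text
t 10.925 pos [490.3 163.4  88.2] rot [-1.5683  0.7876  1.3241] F [-0.3 -0.4  0.6] w 48.5 q [ 0.92  0.62 -0.3   0.29 -1.41 -1.32]
nut [451.  108.3  26. ] box [-40.2 -84.4  26. ] tool [-1.6 85.2 23.1]
bolt [520.7  89.2  17.5] box [ 32.1 -85.5  17.5] tool [  3.2  91.9 -49.2]
li+ [586.1  94.5  76. ] box [ 94.  -64.1  76. ] tool [ -24.1   35.7 -111. ]
li- [402.3 140.4  76. ] box [-95.4 -65.5  76. ] tool [-23.8  36.8  78.5]
lo+ [576.1  54.9  76. ] box [  94.2 -104.9   76. ] tool [ -52.7   64.9 -111. ]
lo- [390.5 103.1  76. ] box [ -97.5 -104.5   76. ] tool [-51.   64.7  80.8]
```

View pics/w5c.png

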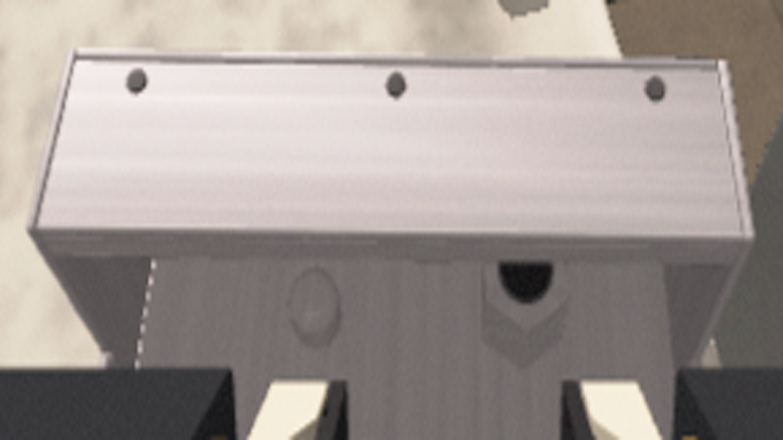

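Run:
```python
from h import *
T=np.load("w5.npz")["T"]
w=grab_frame("wrist");s=st();T0=pose(s)
inv=lambda P:(Rb.T@(P-BC)).round(1)
for n,p,z in (("front bot",(343.3,231.3),4),("front top",(343.5,220),26),("L",(328.9,213),26),("R",(360.4,213),26)):
    P=back(w,p,z,T);print(n,'box',inv(P))
print('now box',inv(T0[:3,3]))
```

```text
t 10.975 pos [490.7 163.5  89.5] rot [-1.5703  0.7847  1.3223] F [ 0.2 -0.9  0.4] w 48.2 q [ 0.92  0.61 -0.3   0.29 -1.41 -1.32]
front bot box [-40.9 -72.4   4. ]
front top box [-39.2 -73.2  26. ]
L box [-26.4 -80.2  26. ]
R box [-54.8 -80.4  26. ]
now box [-15.6 -21.   89.5]
```

Run:
```python
from h import *
s=st();T=pose(s)
A=mk(tilt(45),b2w([-40,-90.5+65,15.5+65])); B=mk(tilt(45),b2w([-40,-90.5,15.5]))
for r in straight(T,A,2): print(r)
for r in straight(A,B,4): print(r)
```

```text
t 10.975 pos [490.7 163.5  89.5] rot [-1.5703  0.7847  1.3223] F [ 0.2 -0.9  0.4] w 48.2 q [ 0.92  0.61 -0.3   0.29 -1.41 -1.32]
[[0.16, 0.48, 1.22], [0.06, 0.07, 0.02]]
[[0.16, 0.48, 1.22], [0.06, 0.07, 0.02]]
[[0.0, 2.3, -0.0], [0.0, 0.0, 0.0]]
[[0.0, 2.3, -0.0], [0.0, 0.0, 0.0]]
[[0.0, 2.3, -0.0], [0.0, 0.0, 0.0]]
[[0.0, 2.3, -0.0], [0.0, 0.0, 0.0]]
```

Request:
jog_arm --rows '[[0.1,[0.2,0.5,1.2],[0,0,0]],[0.1,[0.1,0.5,1.2],[0,0.2,0]],[0.1,[0,0,0],[0,0,0]],[0.1,[0,2.3,0],[0,0,0]],[0.1,[0,2.3,0],[0,0,0]],[0.1,[0,0,0],[0,0,0]],[0.1,[0,0,0],[0,0,0]]]'

```text
t: 11.85
tool_pos: [458.8, 134.0, 48.7]
eef_rot: [-1.575, 0.784, 1.317]
contact_force: [-0.3, -0.1, 0.9]
gripper_width: 48.4
```

Run:
```python
from h import *
s=st();T=pose(s)
w=grab_frame("wrist");cv2.imwrite("pics/w6.png",w["frame"][:,:,::-1])
inv=lambda P:(Rb.T@(P-BC)).round(1)
print(inv(T[:3,3]), T[:3,1]@Rb)
B=mk(tilt(45),b2w([-40,-90.5,15.5]))
for r in straight(T,B,2): print(r)
```

```text
t 11.85 pos [458.8 134.   48.7] rot [-1.5754  0.7842  1.3167] F [-0.3 -0.1  0.9] w 48.4 q [ 0.93  0.62 -0.43  0.29 -1.28 -1.37]
[-39.  -57.5  48.7] [ 0.003248   -0.70624297 -0.70796209]
[[0.01, 2.34, 0.06], [0.09, -0.04, 0.03]]
[[0.01, 2.34, 0.05], [0.09, -0.04, 0.03]]
```

View pics/w6.png

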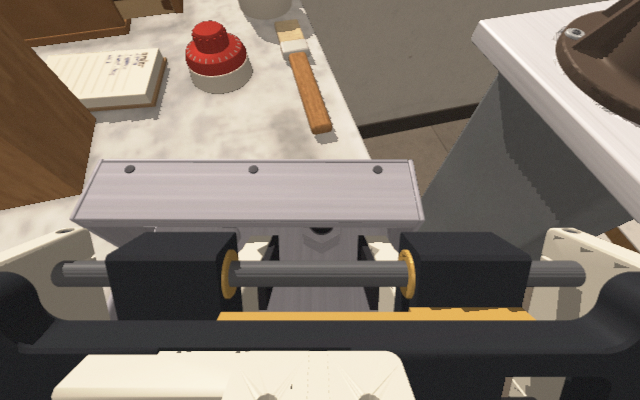

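Request:
jog_arm --rows '[[0.1,[0,2,0],[0,0,0]],[0.1,[0,1.6,0],[0,0,0]],[0.1,[0,1,0],[0,0,0]],[0.1,[0,0,0],[0,0,0]],[0.1,[0,0,0],[0,0,0]]]' --squeeze 20

```text
t: 12.52
tool_pos: [450.6, 102.2, 15.8]
eef_rot: [-1.575, 0.785, 1.317]
contact_force: [-0.2, -0.3, -0.2]
gripper_width: 48.2
```

Run:
```python
from h import *
s=st();T=pose(s)
inv=lambda P:(Rb.T@(P-BC)).round(1)
print(inv(T[:3,3]))
```

```text
t 12.525 pos [450.6 102.2  15.8] rot [-1.5748  0.7849  1.3168] F [-0.2 -0.3 -0.2] w 48.2 q [ 0.9   0.64 -0.51  0.32 -1.18 -1.39]
[-39.1 -90.4  15.8]
```

Close on the nut.

Request:
jog_arm --rows '[[-1,[0,0,0],[0,0,0]],[-1,[0,0,0],[0,0,0]],[-1,[0,0,0],[0,0,0]],[-1,[0,0,0],[0,0,0]],[-1,[0,0,0],[0,0,0]],[-1,[0,0,0],[0,0,0]]]' --squeeze 20

```text
t: 13.28
tool_pos: [450.2, 101.9, 15.7]
eef_rot: [-1.574, 0.785, 1.317]
contact_force: [-1.0, 2.5, 2.8]
gripper_width: 27.7
```

Request:
jog_arm --rows '[[-1,[0,0,0],[0,0,0]],[-1,[0,-0.5,0],[0,0,0]],[-1,[0,-1.5,0],[0,0,0]],[-1,[0,-3,0],[0,0,0]],[-1,[0,-4,0],[0,0,0]],[-1,[0,-4,0],[0,0,0]],[-1,[0,0,0],[0,0,0]]]' --squeeze 30

```text
t: 14.15
tool_pos: [474.5, 194.2, 109.4]
eef_rot: [-1.578, 0.78, 1.317]
contact_force: [-0.2, -0.7, -1.5]
gripper_width: 27.4
```

Run:
```python
from h import *
s=st();T=pose(s)
w=grab_frame("wrist");cv2.imwrite("pics/w7.png",w["frame"][:,:,::-1])
f=grab_frame("top");g=grab_frame("side")
o1=np.array(f["world_from_camera"])[:3,3];o2=np.array(g["world_from_camera"])[:3,3]
def tri(a,b):
    d1=back(f,a,0)-o1;d2=back(g,b,0)-o2
    t=np.linalg.lstsq(np.c_[d1,-d2],o2-o1,rcond=None)[0];p,q=o1+t[0]*d1,o2+t[1]*d2
    return ((p+q)/2).round(0),np.linalg.norm(p-q).round(1)
print('drawer',tri((392,190),(287,267)),tri((455,190),(245,320)))
for l in ("dish_rim",):
  for c in (f,g):
    r=tip_of(l,c)[0];print(r["at"],r["conf"],back(c,r["at"],48).round(1))
im=g["frame"][:,:,::-1];cv2.imwrite("pics/side2.png",cv2.resize(im[150:360,180:400],None,fx=2.8,fy=2.8,interpolation=cv2.INTER_CUBIC))
```

```text
t 14.15 pos [474.5 194.2 109.4] rot [-1.5778  0.7801  1.3167] F [-0.2 -0.7 -1.5] w 27.4 q [ 0.97  0.6  -0.26  0.25 -1.47 -1.34]
drawer (array([ 549., -240.,   65.]), np.float64(5.1)) (array([ 549., -470.,   74.]), np.float64(22.7))
[401.0, 218.1] 0.78 [ 441.9 -268.8   48. ]
[257.0, 259.0] 0.63 [ 437.5 -275.4   48. ]
```

View pics/w7.png

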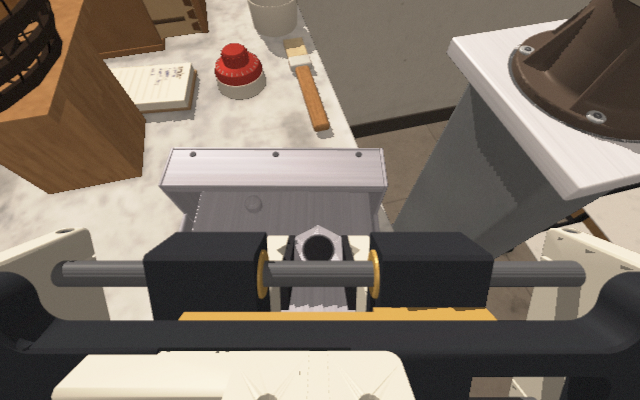

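View pics/side2.png

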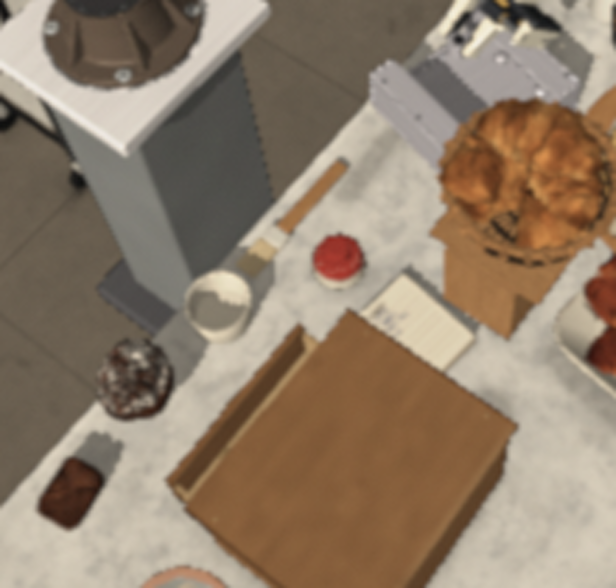

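Run:
```python
from h import *
s=st();T=pose(s)
A=mk(down(np.pi/2),[437,-190,150])
for r in straight(T,A,10): print(r)
```

```text
t 14.4 pos [472.3 190.  107.1] rot [-1.5731  0.7869  1.3173] F [ 0.8 -0.4 -1.2] w 27.5 q [ 0.96  0.6  -0.27  0.25 -1.46 -1.34]
[[-2.96, 2.37, -0.61], [-0.56, -1.37, -4.49]]
[[-3.15, 2.13, -0.51], [-0.56, -1.37, -4.49]]
[[-3.32, 1.88, -0.41], [-0.56, -1.37, -4.49]]
[[-3.47, 1.62, -0.32], [-0.56, -1.37, -4.49]]
[[-3.59, 1.35, -0.22], [-0.56, -1.37, -4.49]]
[[-3.69, 1.06, -0.12], [-0.56, -1.37, -4.49]]
[[-3.76, 0.77, -0.02], [-0.56, -1.37, -4.49]]
[[-3.81, 0.48, 0.08], [-0.56, -1.37, -4.49]]
[[-3.83, 0.17, 0.17], [-0.56, -1.37, -4.49]]
[[-3.83, -0.13, 0.26], [-0.56, -1.37, -4.49]]
```

Request:
jog_arm --rows '[[-1,[-3,2.4,-0.6],[-0.6,-1.4,-4.5]],[-1,[-3.2,2.1,-0.5],[-0.6,-1.4,-4.5]],[-1,[-3.3,1.9,-0.4],[-0.6,-1.4,-4.5]],[-1,[-3.5,1.6,-0.3],[-0.6,-1.4,-4.5]],[-1,[-3.6,1.3,-0.2],[-0.6,-1.4,-4.5]],[-1,[-3.7,1.1,-0.1],[-0.5,-1.4,-4.5]],[-1,[-3.8,0.8,0],[-0.5,-1.3,-4.5]],[-1,[-3.8,0.5,0.1],[-0.5,-1.3,-4.5]],[-1,[-3.8,0.2,0.2],[-0.5,-1.4,-4.5]],[-1,[-3.8,-0.1,0.2],[-0.5,-1.4,-4.5]],[-1,[0,0,0],[0,0,0]],[-1,[0,0,0],[0,0,0]]]'

```text
t: 15.9
tool_pos: [436.3, -190.4, 148.7]
eef_rot: [-1.567, -0.003, 1.571]
contact_force: [-0.1, 0.8, -1.2]
gripper_width: 28.0
```

Run:
```python
from h import *
s=st();T=pose(s)
w=grab_frame("wrist");cv2.imwrite("pics/w8.png",w["frame"][:,:,::-1])
r=tip_of("dish_rim",w)
for x in r[:2]: print(x["at"],x["conf"],back(w,x["at"],48,T).round(1))
m=silhouettes("dish",w)[0];print(m["conf"],m["bbox"])
```

```text
t 15.9 pos [ 436.3 -190.4  148.7] rot [-1.5675 -0.0034  1.5707] F [-0.1  0.8 -1.2] w 28.0 q [ 0.    0.1  -0.52 -0.   -0.95  0.  ]
[317.5, 118.8] 0.7 [ 436.7 -271.7   48. ]
0.84 [274.1, 69.4, 92.4, 95.5]
```

View pics/w8.png

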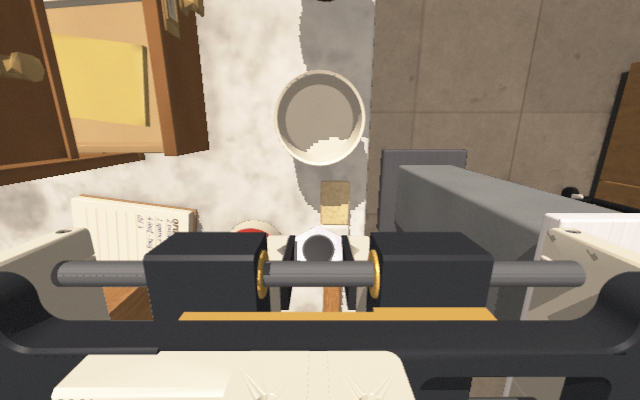

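Request:
jog_arm --rows '[[-1,[-4,0,0],[0,0,0]],[-1,[-4.1,1,0.1],[0,0,0]],[-1,[0,3.5,0],[0,0,0]],[-1,[0,3.2,0],[0,0,0]],[-1,[0,1,0],[0,0,0]],[-1,[0,0.6,0],[0,0,0]],[-1,[0,0,0],[0,0,0]]]'

```text
t: 16.92
tool_pos: [437.2, -270.2, 56.6]
eef_rot: [-1.57, -0.003, 1.575]
contact_force: [-0.3, -0.3, -0.6]
gripper_width: 28.1
```

Run:
```python
from h import *
s=st();T=pose(s)
w=grab_frame("side");cv2.imwrite("pics/s9.png",cv2.resize(w["frame"][210:330,200:340,::-1],None,fx=4.5,fy=4.5,interpolation=cv2.INTER_CUBIC))
w=grab_frame("wrist");cv2.imwrite("pics/w9.png",w["frame"][:,:,::-1])
```

```text
t 16.925 pos [ 437.2 -270.2   56.6] rot [-1.5698 -0.0034  1.5746] F [-0.3 -0.3 -0.6] w 28.1 q [-0.17  0.28 -0.55 -0.   -0.74  0.18]
```

View pics/s9.png

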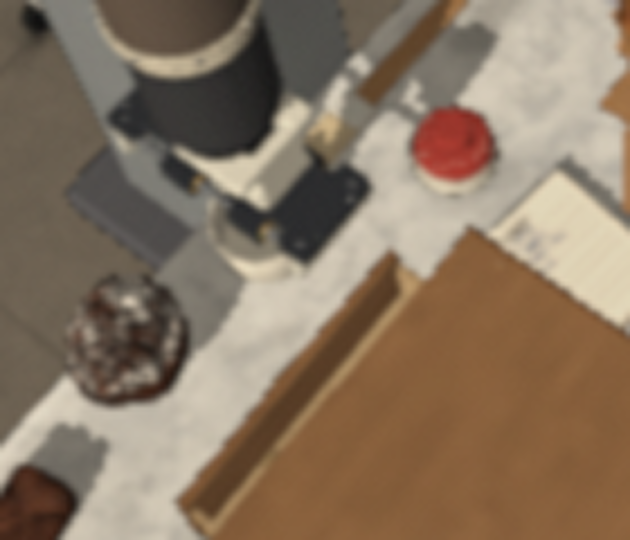

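View pics/w9.png

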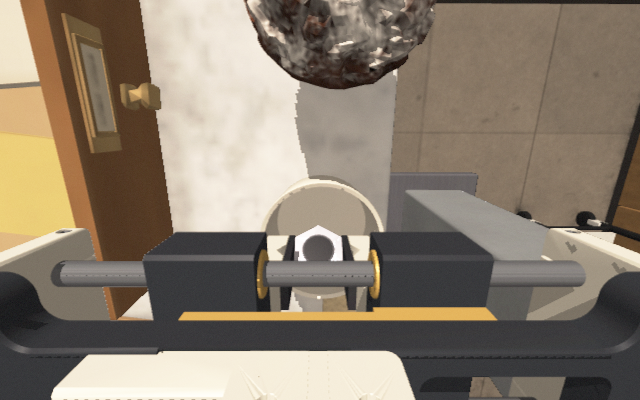

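Request:
jog_arm --rows '[[-1,[-0.1,0.25,0.25],[0,0,0]],[-1,[0,0,0],[0,0,0]],[-1,[0,0,0],[0,0,0]]]'

```text
t: 17.4
tool_pos: [434.0, -271.6, 53.7]
eef_rot: [-1.569, -0.004, 1.573]
contact_force: [-0.7, 0.3, -1.7]
gripper_width: 27.5
```

Request:
jog_arm --rows '[[0,[0,0,0],[0,0,0]],[0.2,[0,0,0],[0,0,0]],[0.2,[0,0,0],[0,0,0]],[0.2,[0,0,0],[0,0,0]],[0.2,[0,-3,0],[0,0,0]],[0.2,[0,-5,0],[0,0,0]],[0.2,[5,-2,0],[0,0,0]],[0.2,[3,-2,0],[0,0,0]],[0.2,[0,0,0],[0,0,0]]]'

```text
t: 18.52
tool_pos: [435.0, -190.7, 175.7]
eef_rot: [-1.573, -0.004, 1.576]
contact_force: [0.2, -0.6, -0.5]
gripper_width: 52.5
```

Run:
```python
from h import *
s=st();T=pose(s)
w=grab_frame("wrist");cv2.imwrite("pics/w10.png",w["frame"][:,:,::-1])
f=grab_frame("side")
cv2.imwrite("pics/s10.png",f["frame"][:,:,::-1])
for l in ["brush_mid","muffin","brownie","shaker","croissant","muffin_left"]:
    r=tip_of(l,f);print(l,[(x["at"],round(x["conf"],2)) for x in r[:1]])
```

```text
t 18.525 pos [ 435.  -190.7  175.7] rot [-1.5731 -0.0036  1.5759] F [ 0.2 -0.6 -0.5] w 52.5 q [-0.    0.07 -0.49 -0.   -1.01  0.01]
brush_mid [([257.3, 258.1], 0.66)]
muffin [([230.9, 291.7], 0.57)]
brownie [([203.5, 324.4], 0.95)]
shaker [([204.3, 328.3], 0.64)]
croissant [([377.4, 126.6], 0.9)]
muffin_left [([394.4, 111.9], 0.83)]
```

View pics/w10.png

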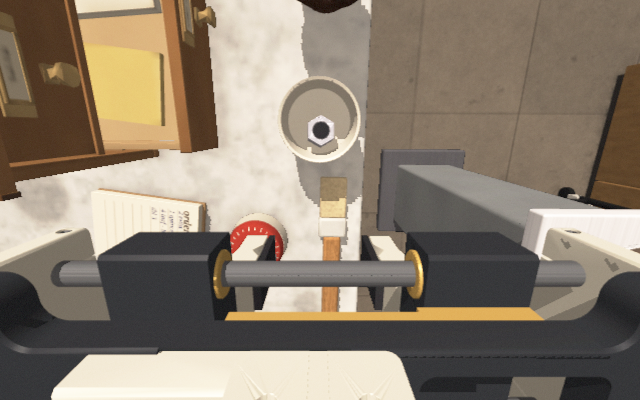

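View pics/s10.png

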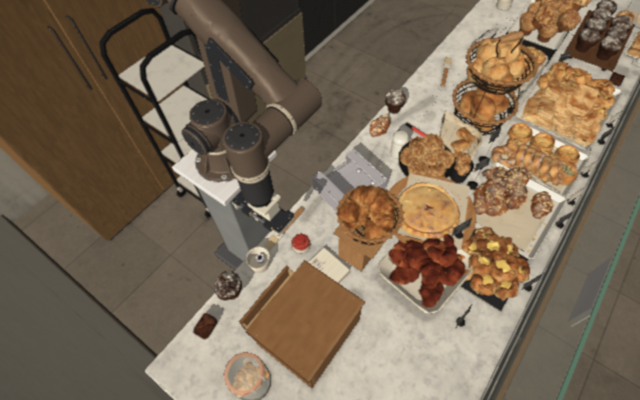

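Run:
```python
from plant import *
print(sign_off())
```

```text
the job is handed in; nothing more can be done
None
```

The nut is in the ramekin, the brush is lying flat on the worktop, and I handed the job in after about 19 s of the 72 s allowed.

1. **Brush:** I gripped the handle, lifted the brush off the box and laid it on the front strip, with its middle at about x 418, y −104 mm. A later wrist picture shows it lying there unmoved.
2. **Finding the nut:** Wrist pictures showed round bolt heads at both corners under the +y lip and at one corner under the −y lip. They showed the hexagon nut at the fourth corner, box x ≈ −40, y ≈ −89 mm. I found it by sight from a tilted view rather than feeling each corner.
3. **Taking it out:** I slid in at 45° and closed on 27.7 mm, which matches the nut's 28 mm flats and not a bolt head. It came free with little force.
4. **Last checks:** The wrist picture shows the nut flat inside the ramekin, and the gripper is clear at z ≈ 176 mm with contact force under 1 N. The wrist force readings at the end of each move never passed about 4 N.

Some checks disagreed:
- **Pastries and shaker:** The network's points for the muffins, brownie and croissant were within about 4 pixels of where they started. Its point for the shaker landed on the brownie, and its brush point in that side picture landed on the ramekin. I took both as misreadings, since the pictures themselves show the shaker and brush in place.
- **Box position:** The fixed top camera put the box about 10 mm from where the wrist camera did. I used the wrist camera.

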